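# Fetch the seed tin from between the pots

## Robot

A 6-joint arm with a two-finger parallel gripper is mounted at the origin on the work surface. World frame = base frame: x ahead of the robot, y to its left, z up, the work surface at z = 0. Lengths are in mm, angles in rad, forces in N, time in s.
With the tool pointing down it reaches from about 350 to 775 mm from the base axis. Payload 7.3 kg.
Tool frame: the origin (TCP) lies at the very end of the fingers, on their centre line; the grasp point (between the pads) lies 19 mm behind it (bot.grip_point_offset is the distance from the TCP to the grasp point, in mm); z points along the fingers, y is the line along which they close (so a half turn about z gives the same grasp; the last joint's range is limited). The gripper opens to 92 mm and grips with 3 to 60 N. Pads are 19 mm wide; open, the fingers measure 130 mm over their backs; the gripper's body (75 mm by 190 mm) begins 47 mm behind the grasp point.
Start: joints at [-1.399, 0.342, 1.524, -0, 1.275, -0.146], TCP at [164.073, -498.723, 226.741] pointing down, gripper open.
Joint ranges: [-2.53, 2.53], [-0.77, 2.02], [0.04, 2.7], [-1, 4.14], [0.28, 2.66], [-3.11, 3.11]. Speed limits (rad/s): [2.57, 2.57, 3.14, 3.14, 3.14, 3.14].

## Interface

Orientations are given as [roll, pitch, yaw] about the fixed x, y, z axes, in that order (R = Rz(yaw) Ry(pitch) Rx(roll)).
In Python, from plant import bot gives the robot as it stands. The module is installed in compiled form; this text tells all that it offers.
- The arm moves only by the shell command python3 -m jog 'ROWS' [OPENING]. ROWS is JSON, a list of rows, each a list of 6 numbers: the shift along the tool's x, y, z in mm, then the turn, a rotation vector about the tool's x, y, z in rad. In form: [[dx, dy, dz, rx, ry, rz], ...]. A call has 1 to 12 rows; each row shifts and turns the commanded pose from where the row before left it, along the tool's axes as they then stand; what a row does not reach is not made up. A row lasts 1/10 s, in which the tool goes at most 50 mm and 8.59 degrees, less where a joint would pass 70% of its speed; a pose out of reach is approached as far as the arm can. A call with a gripper value outside its range is refused whole. OPENING is the opening in per cent of the stroke, from 0 (shut) to 100 (fully open), set as the call begins (- or left out, the last holds). The fingers move at their own pace and stop on an object; the grip force is fixed at half the most. Time passes only in rows, so rows that do not move let the fingers close. It gives the time, the measured TCP pose, the force, the opening and the grip force at its end, in the units of the state.
- bot.get_obs(): the state, without advancing time (a new reading comes with each control period).
- bot.capture(name): name is "scene" or "top" or "wrist"; returns the picture (400x640x3 uint8, red, green, blue); there is no depth.
- bot.camera_model(name): a dict with "fx", "fy", "cx", "cy" (pixels), "position" and "orientation" of the camera in the world; the wrist camera has in their place "T_tool_cam" (4x4, takes a point from camera to tool coordinates, whose origin is the TCP and whose axes are the flange's). Camera axes: x right, y down, z forward; pixel columns grow to the right and rows downward; lengths in mm; the calibration is good to about 2 mm. A picture is of the moment at which its call begins: read the wrist's pose just before it. camera_model takes no time and is no camera call.
- bot.close_job(): hands the job in; it is judged then, once.
Trained networks look in the newest picture that a camera, given by its name, has taken for a name from the list of things; names that differ only in an ending like _2 or _b are one class to them, and where a whole thing is asked for, a point or a joint stands for the part that bears it (a point fixed in the world has none). Each returns a list of dicts, best first, with "p" (0 to 1); they miss things now and then, are a little off and sometimes report something else, mostly with a low value. They report only what shows in the picture. A call takes as long as a camera call.
- bot.outline_of(target, camera): "mask" (400x640 bool, what is visible of it) and "pixel" ([column, row] in pixels, amid what is visible of it).
The state is a dict: "time": time; "joint_positions": joint angles; "dq": joint speeds; "tau": joint torques, N m; "tool_pos": TCP position; "tcp_rot": TCP orientation; "contact_force": force on the tool from outside, world axes, zero at the start; "moment": the same for the moment, N m; "grip_width": finger opening in mm; "finger_force": force on a finger pad.
Only numpy, scipy, OpenCV 4.12 (cv2) and the standard library are available. Lean on these libraries where they do the work, as an engineer would, in place of code of your own. Each camera call takes 0.05 s, during which the arm holds its last target. There are 200 camera calls.

## Task

The yellow seed tin is hemmed in between the two tall pots in the wooden trough. First move both pots, the clay one and the black one, out onto the grey slate, then take the tin out of the trough and stand it in the middle of the blue saucer while both pots wait on the slate, and finally put each pot back in the trough upright, within about a centimetre of exactly where it stood at the start. Tip neither the pots nor the tin over at any time.

Things in the scene. Friction and masses are not known exactly. Their poses are not given: they have to be found in the camera images.
- clay_pot_center (a point): Terracotta-coloured round pot filled with firm compost, a small green sprout on top; 110 mm tall, 58 mm diameter, straight-sided, with a rim 62 mm across over the top 14 mm; the low leaves reach 18 mm above the rim and are only for looks. 0.25 kg or so. The point is on its axis, half-way up (55 mm above its underside); z is up along its axis. At the start it stands in one end of the trough; its place there is where it must go back.
- black_pot_center (a point): Black round pot of the same shape and size (110 mm tall, 58 mm diameter, rim 62 mm across over the top 14 mm), brown compost with white grains on top, no sprout. The point is on its axis, half-way up (55 mm above its underside); z is up along its axis. At the start it stands in the other end of the trough; its place there is where it must go back.
- seed_tin_center (a point): Yellow round closed seed tin with a dark band and a green disc on its lid, 60 mm tall, 54 mm diameter, 0.12 kg or so. The point is on its axis, half-way up (30 mm above its underside); z is up. It starts in the middle of the trough, between the pots, with about 10 mm to each pot and 13 mm to each long wall, too little for fingers; once both pots are gone it can be gripped from above with the fingers in line with the trough.
- trough: Wooden open trough fixed to the bench. Origin: centre of its underside. Its y axis runs along its length, x across. Inside 214 mm long (y), 80 mm wide (x); floor 4 mm thick, walls 6 mm thick, wall tops 28 mm above the bench. The pots stand about 66 mm either side of its centre along y.
- slate: Flat grey rectangular slate fixed on the bench, the side area for the pots: 240 mm (its x) by 150 mm (its y), 6 mm thick. Origin: centre of its underside.
- saucer: Round blue saucer fixed on the bench, 104 mm across the rim, rim 12 mm above the bench; flat inner floor 6 mm above the bench, about 86 mm across. Origin: centre of its underside.

How it is judged (in metres and radians):
On the way, in this order (a step that is already met when the one before it is completed fails the run):
1. both pots stand on the slate, the tin still in the trough (x of clay_pot_center in the frame of slate between -0.115 and 0.115 m and y of clay_pot_center in the frame of slate between -0.07 and 0.07 m and height (world z) of clay_pot_center between 0.055 and 0.068 m and linear speed of each of clay_pot, black_pot below 0.03 m/s and angle between each of clay_pot_center, black_pot_center's own z axis and vertical below 0.1 rad and x of black_pot_center in the frame of slate between -0.115 and 0.115 m and y of black_pot_center in the frame of slate between -0.07 and 0.07 m and height (world z) of black_pot_center between 0.055 and 0.068 m and horizontal distance between seed_tin_center and trough below 0.05 m and height (world z) of seed_tin_center below 0.045 m), for 0.2 s.
2. the tin stands in the saucer while both pots are on the slate (x of clay_pot_center in the frame of slate between -0.115 and 0.115 m and y of clay_pot_center in the frame of slate between -0.07 and 0.07 m and height (world z) of clay_pot_center between 0.055 and 0.068 m and linear speed of each of clay_pot, black_pot, seed_tin below 0.03 m/s and angle between each of clay_pot_center, black_pot_center, seed_tin_center's own z axis and vertical below 0.1 rad and x of black_pot_center in the frame of slate between -0.115 and 0.115 m and y of black_pot_center in the frame of slate between -0.07 and 0.07 m and height (world z) of black_pot_center between 0.055 and 0.068 m and horizontal distance between seed_tin_center and saucer below 0.017 m and height (world z) of seed_tin_center between 0.03 and 0.042 m), for 0.2 s.
At the end, for the whole second after the job is handed in: Each pot stands upright and still within 15 mm of where it stood at the start, and the tin stands upright and still in the saucer, its axis within 17 mm of the middle (distance of each of clay_pot_center, black_pot_center from where it was at the start of the episode below 0.015 m and linear speed of each of clay_pot, black_pot, seed_tin below 0.03 m/s and angle between each of clay_pot_center, black_pot_center, seed_tin_center's own z axis and vertical below 0.1 rad and horizontal distance between seed_tin_center and saucer below 0.017 m and height (world z) of seed_tin_center between 0.03 and 0.042 m); the robot touches nothing.
It fails at once if the clay pot is tipped (over 0.6 rad) (angle between clay_pot_center's own z axis and vertical above 0.6 rad).
It fails at once if the black pot is tipped (over 0.6 rad) (angle between black_pot_center's own z axis and vertical above 0.6 rad).
It fails at once if the tin is tipped (over 0.6 rad) (angle between seed_tin_center's own z axis and vertical above 0.6 rad).
It also fails if it takes over 122 s, if anything falls off the work surface, if the arm or the gripper's body presses on something with over 40 N, if the wrist force passes 120 N, or if a joint passes its speed limit or range.

## Working session

There is one attempt and no reset: what is moved stays moved. The work goes in short steps, Python scripts to look and compute and a shell command to move; the robot and the scene stay as the last step left them, time stands still between calls to the robot, and variables do not carry over. Pictures are saved under pics/ and viewed, at most 14 in all, crops included, and the job is handed in when it is done.

```bash
mkdir -p pics; cat > h.py <<'E'
import numpy as np, cv2
from plant import bot
from scipy.spatial.transform import Rotation as R
def cam(name):
    m=bot.camera_model(name); K=(m["fx"],m["fy"],m["cx"],m["cy"])
    if "T_tool_cam" in m:
        o=bot.get_obs(); T=np.eye(4); T[:3,:3]=R.from_euler("xyz",o["tcp_rot"]).as_matrix(); T[:3,3]=o["tool_pos"]
        T=T@np.array(m["T_tool_cam"]); return K,T[:3,3],T[:3,:3]
    q=np.array(m["orientation"],float)
    Rm=q if q.shape==(3,3) else (R.from_euler("xyz",q).as_matrix() if q.size==3 else R.from_quat(q).as_matrix())
    return K,np.array(m["position"]),Rm
def ray(c,px,z):
    K,p,Rm=c; d=Rm@np.array([(px[0]-K[2])/K[0],(px[1]-K[3])/K[1],1]); return p+d*(z-p[2])/d[2]
def proj(c,P):
    K,p,Rm=c; v=Rm.T@(np.array(P)-p); return np.array([K[0]*v[0]/v[2]+K[2],K[1]*v[1]/v[2]+K[3]])
def shot(name,f=None):
    c=cam(name); im=bot.capture(name)
    if f: cv2.imwrite("pics/"+f,im[:,:,::-1])
    return c,im
E
python3 - <<'E'
from h import *
for n in("top","scene"):
    print(bot.camera_model(n)); c,im=shot(n,n+"0.png")
    for t in("clay_pot_center","black_pot_center","seed_tin_center","trough","slate","saucer"):
        r=bot.outline_of(t,n)[:2]
        for d in r:
            m=d["mask"]; cnt=max(cv2.findContours(m.astype('uint8'),0,2)[0],key=len)
            print(n,t,round(d["p"],2),np.round(d["pixel"]),m.sum(),cv2.minAreaRect(cnt),np.round(ray(c,d["pixel"],10)))
print(bot.camera_model("wrist"),bot.get_obs())
E
```

```text
{'fx': 414.4750178778568, 'fy': 414.4750178778568, 'cx': 321.4141668334584, 'cy': 202.17070634772304, 'position': array([ 423.03700518,  -10.90165687, 1076.59772552]), 'orientation': array([-3.0414223 ,  0.00476842, -1.59111837])}
top clay_pot_center 0.8 [356. 217.] 585 ((356.0, 216.0), (26.0, 26.0), 90.0) [490. -95.  10.]
top clay_pot_center 0.41 [325. 215.] 1550 ((330.62371826171875, 207.22166442871094), (89.24893951416016, 36.450931549072266), 23.962486267089844) [496. -16.  10.]
top seed_tin_center 0.65 [334. 202.] 390 ((331.0, 205.5), (23.0, 20.0), 90.0) [530. -40.  10.]
top trough 0.84 [337. 218.] 1845 ((330.4477233886719, 206.93699645996094), (89.81070709228516, 37.67436599731445), 23.749494552612305) [488. -48.  10.]
top trough 0.16 [192. 218.] 1252 ((190.5, 217.5), (39.0, 39.0), 90.0) [495. 328.  10.]
top slate 0.77 [442. 196.] 5241 ((441.0, 194.5), (93.0, 58.0), 90.0) [ 541. -320.   10.]
top saucer 0.84 [192. 221.] 1215 ((191.0, 217.5), (39.0, 38.0), 90.0) [489. 326.  10.]
{'fx': 444.48500344745025, 'fy': 444.48500344745025, 'cx': 323.193761954041, 'cy': 207.0870836457789, 
[... 1194 characters left out ...]
.7, 'joint_positions': array([-1.39897506e+00,  3.42003608e-01,  1.52409435e+00, -2.32852690e-06,
        1.27539348e+00, -1.46030235e-01]), 'dq': array([-6.94343659e-04, -2.40696492e-05,  6.78592203e-04, -7.40789602e-05,
        5.97449330e-04, -5.65644913e-04]), 'tau': array([ 1.87686787e-04, -4.31023085e+01, -2.44444889e+01,  7.16853188e-02,
        4.80255496e-02,  1.38414123e-05]), 'tool_pos': array([ 164.0858178 , -498.7239435 ,  226.74060878]), 'tcp_rot': array([3.14149285e+00, 1.69312065e-05, 3.17852179e-01]), 'contact_force': array([-0.08691491, -0.39365033, -0.77479254]), 'moment': array([ 0.01850427, -0.05608992,  0.01738997]), 'finger_force': 0.0, 'grip_width': 91.92924548048974}
```

```bash
python3 - <<'E'
import cv2,numpy as np
a=cv2.imread('pics/top0.png')[120:300,150:520]; b=cv2.imread('pics/scene0.png')[100:300,200:480]
a=cv2.resize(a,None,fx=1.6,fy=1.6);b=cv2.resize(b,None,fx=1.4,fy=1.4)
o=np.zeros((600,600,3),np.uint8);o[:288,:592]=a;o[300:580,:392]=b
cv2.imwrite('pics/v1.png',o)
E
```

```text
(no output)
```

View pics/v1.png

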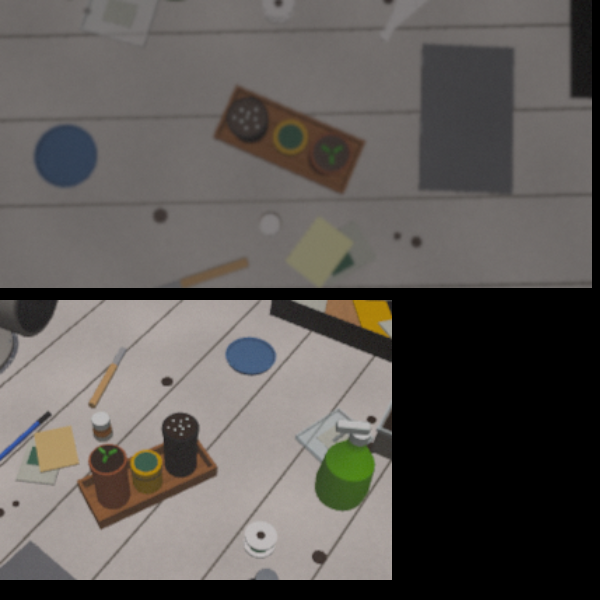

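Crop shows the black pot (px ≈304,195), tin (332,206), clay pot (356,217) in the trough, the saucer at left (191,217) and the slate at right (441,194). The net's masks agree with this.

```bash
python3 - <<'E'
from h import *
c,im=shot("top")
def mk(t,n="top"):
    d=bot.outline_of(t,n)[0]; m=d["mask"].astype('uint8'); return max(cv2.findContours(m,0,2)[0],key=len)
for t,z in(("slate",6),("saucer",12),("trough",28)):
    cnt=mk(t); r=cv2.minAreaRect(cnt); q=cv2.boxPoints(r)
    a=cv2.approxPolyDP(cnt,4,True)[:,0]
    P=np.array([ray(c,p,z)[:2] for p in q]); print(t,np.round(ray(c,r[0],z)[:2],1),"corners",np.round(P).tolist(),np.round([np.linalg.norm(P[1]-P[0]),np.linalg.norm(P[2]-P[1])]))
    if len(a)<7: print(" approx",[np.round(ray(c,p,z)[:2]).tolist() for p in a])
hsv=cv2.cvtColor(im,cv2.COLOR_RGB2HSV)
for n,p,z in(("black",(304,195),114),("clay",(356,217),114),("tin",(332,205.6),64)):
    print(n,np.round(ray(c,p,z),1))
# from scene outlines: centroid ~ body middle
s,_=shot("scene")
for t,z in(("clay_pot_center",59),("black_pot_center",59),("seed_tin_center",34)):
    x,y,w,h=cv2.boundingRect(mk(t,"scene")); print(t,(x,y,w,h),np.round(ray(s,(x+w/2,y+h/2),z),1))
E
```

```text
slate [ 545.6 -319. ] corners [[671.0, -249.0], [668.0, -401.0], [423.0, -387.0], [426.0, -239.0]] [152. 246.]
 approx [[671.0, -257.0], [436.0, -242.0], [425.0, -388.0], [658.0, -401.0]]
saucer [498.7 330. ] corners [[499.0, 402.0], [571.0, 329.0], [499.0, 258.0], [427.0, 330.0]] [103. 102.]
trough [515.7 -30.8] corners [[518.0, 92.0], [607.0, 53.0], [513.0, -154.0], [426.0, -114.0]] [ 97. 227.]
black [537.6  32.1 114. ]
clay [483.5 -88.  114. ]
tin [515.9 -33.9  64. ]
clay_pot_center (263, 203, 30, 46) [485.1 -88.5  59. ]
black_pot_center (316, 181, 26, 46) [543.3  32.8  59. ]
seed_tin_center (293, 207, 23, 32) [518.3 -32.9  34. ]
```

```bash
python3 -m jog '[[0,0,0,0,0,-0.136],[0,0,0,0,0,-0.136],[0,0,0,0,0,-0.136],[0,0,0,0,0,-0.136],[0,0,0,0,0,-0.136],[0,0,0,0,0,-0.136],[15,3,0,0,0,0],[36,7,0,0,0,0],[36,7,0,0,0,0],[36,7,0,0,0,0],[36,7,0,0,0,0],[36,7,0,0,0,0]]' 100; python3 -m jog '[[36,8,0,0,0,0],[36,8,0,0,0,0],[36,8,0,0,0,0],[36,8,0,0,0,0],[36,8,0,0,0,0],[36,8,0,0,0,0],[36,8,0,0,0,0],[36,8,0,0,0,0],[36,8,0,0,0,0],[36,8,0,0,0,0],[20,4,0,0,0,0],[0,0,0,0,0,0]]'
python3 - <<'E'
from h import *
c,im=shot("wrist","w1.png"); print(bot.get_obs()["joint_positions"])
for t,z in(("clay_pot_center",114),("black_pot_center",114),("seed_tin_center",64),("trough",28)):
    for d in bot.outline_of(t,"wrist")[:2]:
        print(t,round(d["p"],2),np.round(d["pixel"]),np.round(ray(c,d["pixel"],z),1),cv2.boundingRect(d["mask"].astype('uint8')))
cv2.imwrite("pics/w1o.png",im[:,:,::-1])
E
```

```text
time: 2.3
tool_pos: [281.9, -335.8, 226.8]
tcp_rot: [3.141, -0.0, 1.129]
contact_force: [0.6, -0.1, -0.1]
grip_width: 91.9
finger_force: 0.0
time: 3.5
tool_pos: [518.5, -26.5, 226.5]
tcp_rot: [-3.141, -0.001, 1.134]
contact_force: [-0.3, -0.3, -0.1]
grip_width: 92.0
finger_force: 0.0
[-2.01546386e-01  3.30572413e-01  1.54178224e+00 -1.19091146e-04
  1.26990428e+00  2.35674243e-01]
clay_pot_center 0.56 [325. 261.] [495.6 -78.4 114. ] (287, 208, 73, 91)
black_pot_center 0.73 [318. 114.] [541.4  32.4 114. ] (279, 70, 83, 86)
seed_tin_center 0.91 [326. 184.] [518.6 -30.1  64. ] (297, 151, 58, 61)
trough 0.65 [352. 160.] [549.2 -27.4  28. ] (276, 57, 99, 217)
```

View pics/w1o.png

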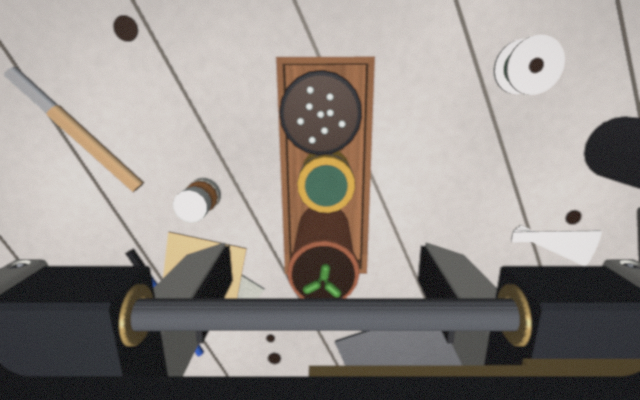

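The wrist picture shows the black pot's rim centred at about (320,112), the tin lid at (326,184), and the clay rim at (323,270), its lower part hidden by the gripper bar. The trough lies nearly square to the tool.

```bash
python3 - <<'E'
from h import *
c=cam("wrist")
for n,p,z in(("black",(320.5,112),114),("tin",(326,184),64),("clay",(323,271),114),("TL",(276,57),28),("TR",(375,57),28),("BL",(284,272),28),("BR",(367,272),28)): print(n,np.round(ray(c,p,z),1))
E
```

```text
black [542.5  29.2 114. ]
tin [517.4 -34.4  64. ]
clay [488.4 -90.1 114. ]
TL [523.   86.8  28. ]
TR [606.2  47.9  28. ]
BL [ 427.9 -115.4   28. ]
BR [ 511.8 -154.7   28. ]
```

```bash
python3 -m jog '[[-24,-0.5,0,0,0,0],[-24,-0.5,0,0,0,0],[-22,-0.5,0,0,0,0],[0,0,0,0,0,0],[0,0,20,0,0,0],[0,0,25,0,0,0],[0,0,25,0,0,0],[0,0,25,0,0,0],[0,0,25,0,0,0],[0,0,25,0,0,0],[0,0,15,0,0,0],[0,0,8.5,0,0,0]]'; python3 -m jog '[[0,0,0,0,0,0],[0,0,0,0,0,0],[0,0,0,0,0,0],[0,0,0,0,0,0],[0,0,0,0,0,0],[0,0,0,0,0,0],[0,0,0,0,0,0],[0,0,0,0,0,0]]' 50
```

```text
time: 4.95
tool_pos: [486.3, -92.0, 57.0]
tcp_rot: [-3.14, 0.0, 1.132]
contact_force: [-0.3, -0.1, -0.8]
grip_width: 92.0
finger_force: 0.0
time: 5.75
tool_pos: [487.2, -92.2, 58.8]
tcp_rot: [3.141, -0.0, 1.134]
contact_force: [-1.6, 0.3, 6.0]
grip_width: 60.7
finger_force: 30.0
```

```bash
python3 - <<'E'
from h import *
c,im=shot("scene"); a=im[140:280,210:370]; c,w=shot("wrist")
o=np.zeros((400,790,3),np.uint8); o[:350,:400]=cv2.resize(a,(400,350)); o[:400,400:]=cv2.resize(w[0:400,125:515],(390,400))
cv2.imwrite("pics/g1.png",o[:,:,::-1])
E
```

```text
(no output)
```

View pics/g1.png

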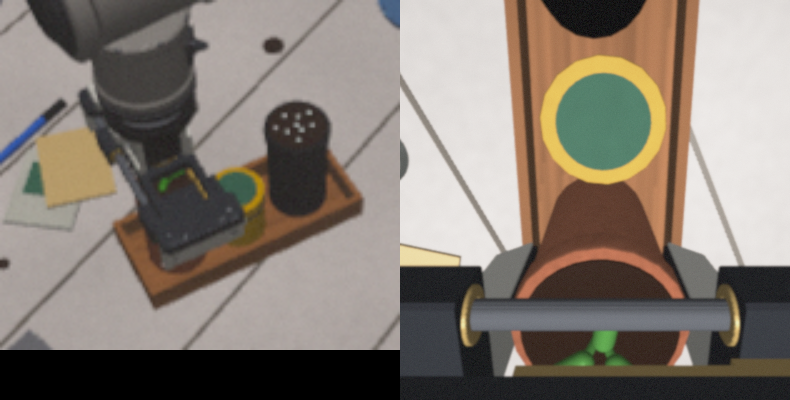

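The pot looks upright between the fingers, the tin untouched, but 60.7 mm suggests the pads catch the rim; I'll regrip a little lower.

```bash
python3 -m jog '[[0,0,0,0,0,0],[0,0,0,0,0,0],[0,0,0,0,0,0],[0,0,0,0,0,0],[0,0,3,0,0,0],[0,0,3,0,0,0],[0,0,0,0,0,0]]' 95;  python3 -m jog '[[0,0,0,0,0,0],[0,0,0,0,0,0],[0,0,0,0,0,0],[0,0,0,0,0,0],[0,0,0,0,0,0],[0,0,0,0,0,0],[0,0,0,0,0,0],[0,0,0,0,0,0]]' 50
```

```text
time: 6.55
tool_pos: [486.6, -92.1, 51.6]
tcp_rot: [-3.141, 0.0, 1.134]
contact_force: [0.2, 0.6, -0.3]
grip_width: 87.1
finger_force: 0.0
time: 7.35
tool_pos: [486.8, -92.1, 52.2]
tcp_rot: [-3.141, 0.0, 1.134]
contact_force: [-2.2, 0.6, 2.5]
grip_width: 57.5
finger_force: 30.0
```

Width 57.5 mm: the body is gripped. Carry it to the slate.

```bash
python3 -m jog '[[0,0,-8,0,0,0],[0,0,-20,0,0,0],[0,0,-26,0,0,0],[0,0,-26,0,0,0],[-12,5,0,0,0,0],[-30,12,0,0,0,0],[-30,12,0,0,0,0],[-30,12,0,0,0,0],[-30,12,0,0,0,0],[-30,12,0,0,0,0],[-30,12,0,0,0,0],[-28,12,0,0,0,0]]'; python3 -m jog '[[-14,6,0,0,0,0],[-6,3,0,0,0,0],[0,0,10,0,0,0],[0,0,20,0,0,0],[0,0,20,0,0,0],[0,0,14,0,0,0],[0,0,7,0,0,0],[0,0,3,0,0,0],[0,0,2,0,0,0],[0,0,0,0,0,0],[0,0,0,0,0,0]]'
```

```text
time: 8.55
tool_pos: [473.4, -331.1, 130.8]
tcp_rot: [-3.14, -0.0, 1.133]
contact_force: [0.5, -0.1, -3.6]
grip_width: 57.4
finger_force: 30.0
time: 9.65
tool_pos: [474.5, -351.3, 56.8]
tcp_rot: [3.14, 0.0, 1.134]
contact_force: [-0.0, 0.7, -3.7]
grip_width: 57.6
finger_force: 30.0
```

```bash
python3 -m jog '[[0,0,1,0,0,0],[0,0,1,0,0,0],[0,0,0.5,0,0,0],[0,0,0,0,0,0],[0,0,0,0,0,0]]'
```

```text
time: 10.15
tool_pos: [474.3, -351.3, 54.2]
tcp_rot: [3.141, 0.0, 1.134]
contact_force: [-1.4, 1.2, 3.2]
grip_width: 57.8
finger_force: 30.0
```

```bash
python3 -m jog '[[0,0,0,0,0,0],[0,0,0,0,0,0],[0,0,0,0,0,0],[0,0,0,0,0,0],[0,0,-10,0,0,0],[0,0,-25,0,0,0],[0,0,-30,0,0,0],[0,0,-30,0,0,0],[0,0,-25,0,0,0],[15,-4,0,0,0,0],[36,-9.7,0,0,0,0],[36,-9.7,0,0,0,0]]' 100; python3 -m jog '[[36,-9.7,0,0,0,0],[36,-9.7,0,0,0,0],[36,-9.7,0,0,0,0],[36,-9.7,0,0,0,0],[36,-9.7,0,0,0,0],[36,-9.7,0,0,0,0],[36,-9.7,0,0,0,0],[25,-6.7,0,0,0,0],[10.7,-3.1,0,0,0,0],[0,0,0,0,0,0],[0,0,0,0,0,0]]'
python3 - <<'E'
from h import *
c,im=shot("wrist")
d=bot.outline_of("black_pot_center","wrist"); print(bot.get_obs()["tool_pos"],[(x["p"],x["pixel"]) for x in d]); print(proj(c,(541,31,114)))
s,w=shot("scene")
o=np.zeros((480,790,3),np.uint8); o[:,:400]=cv2.resize(im[:,160:493],(400,480)); o[:,400:]=cv2.resize(w[120:360,170:365],(390,480))
cv2.imwrite("pics/b1.png",o[:,:,::-1])
E
```

```text
time: 11.35
tool_pos: [489.5, -261.1, 173.6]
tcp_rot: [-3.141, -0.0, 1.132]
contact_force: [-0.4, 2.0, -0.7]
grip_width: 91.7
finger_force: 0.0
time: 12.45
tool_pos: [540.9, 30.5, 173.5]
tcp_rot: [-3.141, 0.001, 1.134]
contact_force: [-1.2, -0.7, -0.6]
grip_width: 91.8
finger_force: 0.0
[541.01022622  29.91770997 173.61101682] [(0.88, [323.1, 206.2])]
[323.37152558 218.70110743]
```

View pics/b1.png

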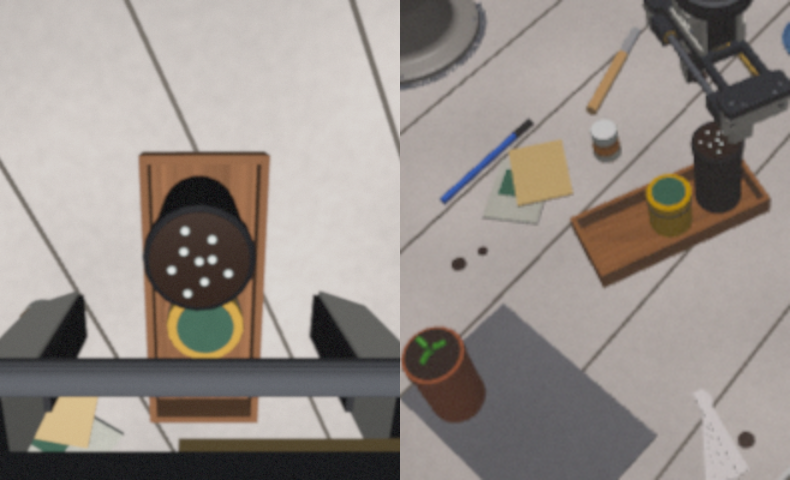

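Left: black rim centred at about (326,214), 3 mm off the prediction. Right: clay pot upright on the slate, tin still in the trough.

```bash
python3 -m jog '[[2,0,15,0,0,0],[0,0,25,0,0,0],[0,0,25,0,0,0],[0,0,25,0,0,0],[0,0,18,0,0,0],[0,0,10,0,0,0],[0,0,3.5,0,0,0],[0,0,0,0,0,0],[0,0,0,0,0,0]]'; python3 -m jog '[[0,0,0,0,0,0],[0,0,0,0,0,0],[0,0,0,0,0,0],[0,0,0,0,0,0],[0,0,0,0,0,0],[0,0,0,0,0,0],[0,0,0,0,0,0],[0,0,0,0,0,0]]' 50
python3 - <<'E'
from h import *
c,im=shot("top"); 
d=bot.outline_of("slate","top")[0]; cnt=max(cv2.findContours(d["mask"].astype('uint8'),0,2)[0],key=len); print([np.round(ray(c,p,6)[:2]).tolist() for p in cv2.approxPolyDP(cnt,4,True)[:,0]])
print([np.round(proj(c,p)) for p in ((474,-351,6),(474,-351,116))])
cv2.imwrite("pics/t2.png",cv2.resize(im[130:260,380:520],None,fx=4,fy=4)[:,:,::-1])
E
```

```text
time: 13.5
tool_pos: [542.7, 32.7, 53.1]
tcp_rot: [3.14, -0.0, 1.134]
contact_force: [0.4, 0.5, 1.1]
grip_width: 91.6
finger_force: 0.0
time: 14.3
tool_pos: [542.2, 32.9, 52.3]
tcp_rot: [3.141, -0.0, 1.134]
contact_force: [0.8, -0.0, 0.6]
grip_width: 57.7
finger_force: 30.0
[[666.0, -259.0], [436.0, -242.0], [423.0, -385.0], [446.0, -386.0], [444.0, -342.0], [481.0, -318.0], [504.0, -338.0], [518.0, -393.0], [658.0, -401.0]]
[array([455., 221.]), array([470., 219.])]
```

View pics/t2.png

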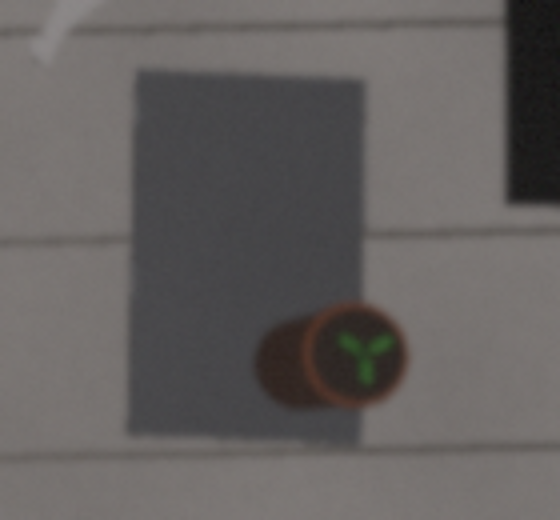

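Clay's base is centred about (70, 36) mm off the slate's centre, well inside its edges. Now carry the black pot.

```bash
python3 -m jog '[[0,0,-8,0,0,0],[0,0,-20,0,0,0],[0,0,-26,0,0,0],[0,0,-26,0,0,0],[-10,8,-10,0,0,0],[-28,22,0,0,0,0],[-28,22,0,0,0,0],[-28,22,0,0,0,0],[-28,22,0,0,0,0],[-28,22,0,0,0,0],[-28,22,0,0,0,0],[-28,22,0,0,0,0]]'; python3 -m jog '[[-28,22,0,0,0,0],[-17,14,0,0,0,0],[-8.7,6.7,0,0,0,0],[0,0,10,0,0,0],[0,0,22,0,0,0],[0,0,24,0,0,0],[0,0,18,0,0,0],[0,0,8,0,0,0],[0,0,3,0,0,0],[0,0,2,0,0,0],[0,0,0,0,0,0],[0,0,0,0,0,0]]'
```

```text
time: 15.6
tool_pos: [600.9, -224.4, 141.0]
tcp_rot: [-3.139, 0.0, 1.133]
contact_force: [0.7, -0.0, -1.6]
grip_width: 57.7
finger_force: 30.0
time: 16.8
tool_pos: [618.1, -289.1, 56.3]
tcp_rot: [3.14, 0.0, 1.134]
contact_force: [1.1, -0.2, -3.8]
grip_width: 57.7
finger_force: 30.0
```

```bash
python3 -m jog '[[0,0,1,0,0,0],[0,0,1,0,0,0],[0,0,0.2,0,0,0],[0,0,0,0,0,0],[0,0,0,0,0,0]]'; python3 -m jog '[[0,0,0,0,0,0],[0,0,0,0,0,0],[0,0,0,0,0,0],[0,0,0,0,0,0],[0,0,-10,0,0,0],[0,0,-25,0,0,0],[0,0,-30,0,0,0],[0,0,-30,0,0,0],[0,0,-25,0,0,0],[0,0,0,0,0,0]]' 100; python3 -m jog '[[0,0,0,0,0,-0.131],[0,0,0,0,0,-0.131],[0,0,0,0,0,-0.131],[0,0,0,0,0,-0.131],[0,0,0,0,0,-0.131],[0,0,0,0,0,-0.131],[0,0,0,0,0,-0.131],[0,0,0,0,0,-0.131],[0,0,0,0,0,-0.131],[0,0,0,0,0,-0.131],[0,0,0,0,0,-0.131],[0,0,0,0,0,-0.131]]'; python3 -m jog '[[10,9,0,0,0,0],[25,24,0,0,0,0],[25,24,0,0,0,0],[25,24,0,0,0,0],[25,24,0,0,0,0],[25,24,0,0,0,0],[25,24,0,0,0,0],[25,21,0,0,0,0],[16,16,0,0,0,0],[0,0,0,0,0,0],[0,0,0,0,0,0]]'
python3 - <<'E'
from h import *
c,im=shot("wrist")
d=bot.outline_of("seed_tin_center","wrist"); print(bot.get_obs()["tool_pos"],[(x["p"],x["pixel"],ray(c,x["pixel"],64)) for x in d]); print(proj(c,(516,-32,64)))
s,w=shot("scene")
o=np.zeros((480,790,3),np.uint8); o[:,:400]=cv2.resize(im[:,160:493],(400,480)); o[:,400:]=cv2.resize(w[120:360,170:365],(390,480))
cv2.imwrite("pics/s1.png",o[:,:,::-1])
E
```

```text
time: 17.3
tool_pos: [617.9, -289.2, 54.4]
tcp_rot: [3.14, 0.0, 1.134]
contact_force: [-1.5, 0.9, 5.6]
grip_width: 57.3
finger_force: 30.0
time: 18.3
tool_pos: [619.5, -290.0, 178.5]
tcp_rot: [3.133, 0.001, 1.134]
contact_force: [0.9, 0.4, -0.5]
grip_width: 91.7
finger_force: 0.0
time: 19.5
tool_pos: [617.2, -288.7, 172.3]
tcp_rot: [3.142, -0.001, 2.711]
contact_force: [-0.3, -0.2, 0.3]
grip_width: 91.8
finger_force: 0.0
time: 20.6
tool_pos: [515.7, -31.9, 173.0]
tcp_rot: [-3.141, 0.0, 2.707]
contact_force: [-0.0, -0.3, 1.0]
grip_width: 91.9
finger_force: 0.0
[515.93776478 -32.68444075 172.87336021] [(0.93, [326.1, 195.1], array([515.0638357 , -30.68074114,  64.        ]))]
[325.067813   196.82325701]
```

View pics/s1.png

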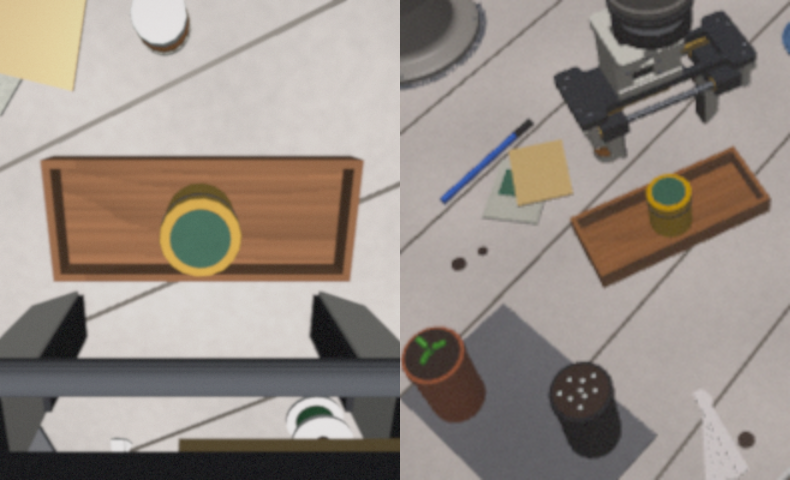

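The tin is centred under the gripper (lid at ≈326,195 vs 197 predicted), and both pots stand upright on the slate. Descend and grip.

```bash
python3 -m jog '[[0,0,15,0,0,0],[0,0,25,0,0,0],[0,0,25,0,0,0],[0,0,25,0,0,0],[0,0,25,0,0,0],[0,0,20,0,0,0],[0,0,12,0,0,0],[0,0,4,0,0,0],[0,0,0,0,0,0],[0,0,0,0,0,0]]'; python3 -m jog '[[0,0,0,0,0,0],[0,0,0,0,0,0],[0,0,0,0,0,0],[0,0,0,0,0,0],[0,0,0,0,0,0],[0,0,0,0,0,0],[0,0,0,0,0,0],[0,0,0,0,0,0],[0,0,0,0,0,0]]' 45
```

```text
time: 21.75
tool_pos: [516.3, -32.2, 22.8]
tcp_rot: [3.141, 0.002, 2.706]
contact_force: [0.3, -0.8, -0.6]
grip_width: 92.2
finger_force: 0.0
time: 22.65
tool_pos: [515.7, -31.8, 22.1]
tcp_rot: [3.141, 0.0, 2.706]
contact_force: [0.3, 1.7, 2.3]
grip_width: 53.0
finger_force: 30.0
```

```bash
python3 -m jog '[[0,0,-8,0,0,0],[0,0,-20,0,0,0],[0,0,-26,0,0,0],[0,0,-26,0,0,0],[3,11,-10,0,0,0],[9,32,0,0,0,0],[9,32,0,0,0,0],[9,32,0,0,0,0],[9,32,0,0,0,0],[9,32,0,0,0,0],[9,32,0,0,0,0],[9,32,0,0,0,0]]'; python3 -m jog '[[9,32,0,0,0,0],[9,32,0,0,0,0],[4,22,0,0,0,0],[0,0,0,0,0,0],[0,0,0,0,0,0],[0,0,0,0,0,0]]'
python3 - <<'E'
from h import *
c,im=shot("wrist","w3.png")
d=bot.outline_of("saucer","wrist")[:1]; m=d[0]["mask"].astype('uint8'); cnt=max(cv2.findContours(m,0,2)[0],key=len)
e=cv2.fitEllipse(cnt); print(bot.get_obs()["tool_pos"],d[0]["p"],e,cv2.boundingRect(m),ray(c,e[0],12))
P=np.array([ray(c,p,12)[:2] for p in cnt[:,0]]); print(cv2.minEnclosingCircle(P.astype('float32')))
E
```

```text
time: 23.85
tool_pos: [554.2, 211.1, 111.2]
tcp_rot: [-3.141, -0.001, 2.706]
contact_force: [0.2, -0.3, -0.5]
grip_width: 53.3
finger_force: 30.0
time: 24.45
tool_pos: [570.7, 295.6, 111.4]
tcp_rot: [-3.14, -0.001, 2.705]
contact_force: [0.4, -1.0, -2.2]
grip_width: 53.3
finger_force: 30.0
[571.13003509 295.34774324 111.89139436] 0.77 ((326.48699951171875, 86.14885711669922), (147.85914611816406, 155.53952026367188), 0.09192333370447159) (252, 9, 150, 156) [496.75779661 330.91296303  12.        ]
((499.5628662109375, 329.5401306152344), 51.56669235229492)
```

View pics/w3.png

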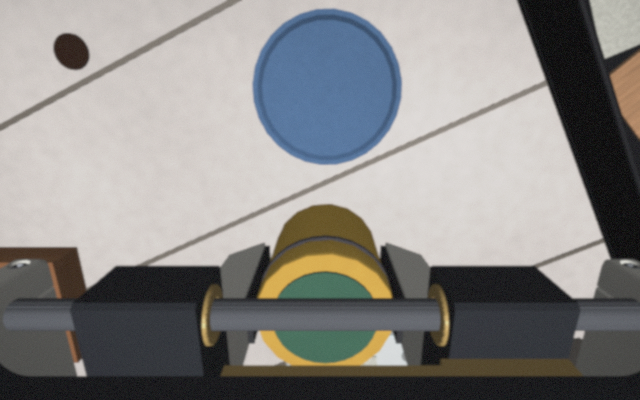

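The saucer's ellipse is centred at (326,86), fit radius 51.6 mm (as given), centre (499,330), with the tin upright in the grip.

```bash
python3 -m jog '[[10,0.2,0,0,0,0],[25,0.2,0,0,0,0],[25,0.2,0,0,0,0],[15,0.2,0,0,0,0],[5,0.2,0,0,0,0],[0,0,10,0,0,0],[0,0,22,0,0,0],[0,0,22,0,0,0],[0,0,18,0,0,0],[0,0,10,0,0,0],[0,0,4,0,0,0],[0,0,0,0,0,0]]'; python3 -m jog '[[0,0,0.5,0,0,0],[0,0,0.5,0,0,0],[0,0,0.5,0,0,0],[0,0,0,0,0,0],[0,0,0,0,0,0]]'
```

```text
time: 25.75
tool_pos: [499.5, 330.6, 25.5]
tcp_rot: [-3.141, -0.0, 2.705]
contact_force: [0.8, 0.2, -1.4]
grip_width: 53.3
finger_force: 30.0
time: 26.25
tool_pos: [499.3, 331.0, 24.7]
tcp_rot: [3.141, 0.0, 2.706]
contact_force: [0.2, -0.2, -1.2]
grip_width: 53.5
finger_force: 30.0
```

```bash
python3 -m jog '[[0,0,0.6,0,0,0],[0,0,0.4,0,0,0],[0,0,0,0,0,0],[0,0,0,0,0,0]]'; python3 -m jog '[[0,0,0,0,0,0],[0,0,0,0,0,0],[0,0,0,0,0,0],[0,0,0,0,0,0],[0,0,0,0,0,0],[0,0,-10,0,0,0],[0,0,-25,0,0,0],[0,0,-35,0,0,0],[0,0,-35,0,0,0],[0,0,-30,0,0,0],[0,0,-15,0,0,0],[0,0,0,0,0,0]]' 100;  python3 -m jog '[[0,0,0,0,0,0.131],[0,0,0,0,0,0.131],[0,0,0,0,0,0.131],[0,0,0,0,0,0.131],[0,0,0,0,0,0.131],[0,0,0,0,0,0.131],[0,0,0,0,0,0.131],[0,0,0,0,0,0.131],[0,0,0,0,0,0.131],[0,0,0,0,0,0.131],[0,0,0,0,0,0.131],[0,0,0,0,0,0.131]]'
python3 - <<'E'
from h import *
o=bot.get_obs(); p=o["tool_pos"]; y=o["tcp_rot"][2]; d=np.array([617.9,-289.2])-p[:2]
print(p,y,"dx",d@[np.cos(y),np.sin(y)],"dy",d@[np.sin(y),-np.cos(y)])
s,w=shot("scene"); t,v=shot("top")
for n,c in(("scene",s),("top",t)):
    r=bot.outline_of("seed_tin_center",n); print([(x["p"],np.round(x["pixel"]),cv2.boundingRect(x["mask"].astype('uint8'))) for x in r[:1]],proj(c,(499,330,36)),proj(c,(499,330,66)))
o=np.zeros((400,800,3),np.uint8); o[:,:400]=cv2.resize(w[90:190,330:430],(400,400)); o[:,400:]=cv2.resize(v[170:270,140:240],(400,400))
cv2.imwrite("pics/s2.png",o[:,:,::-1])
E
```

```text
time: 26.65
tool_pos: [499.4, 331.1, 24.1]
tcp_rot: [3.141, 0.001, 2.706]
contact_force: [-1.0, -0.4, 5.0]
grip_width: 52.8
finger_force: 30.0
time: 27.85
tool_pos: [500.4, 331.6, 177.0]
tcp_rot: [3.137, 0.004, 2.706]
contact_force: [0.0, 0.0, 0.8]
grip_width: 91.8
finger_force: 0.0
time: 29.05
tool_pos: [498.6, 330.7, 172.2]
tcp_rot: [-3.14, 0.002, 1.128]
contact_force: [1.5, -0.7, -1.2]
grip_width: 91.7
finger_force: 0.0
[498.61542592 330.66432287 172.24534146] 1.1284111818074152 dx -509.1266705995952 dy 373.16299611707484
[(0.68, array([379., 129.]), (371, 119, 20, 29))] [379.13838393 132.31392312] [380.10100326 124.38930354]
[(0.81, array([191., 213.]), (174, 205, 28, 22))] [187.44720276 216.28605977] [183.44530876 215.47533381]
```

View pics/s2.png

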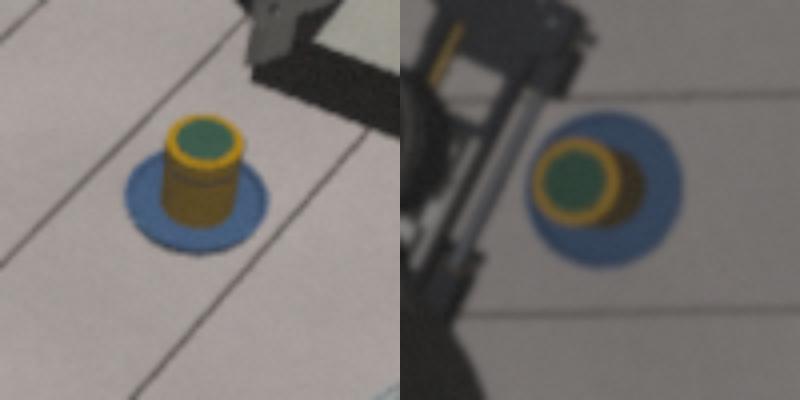

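The tin stands in the middle of the saucer (lid at ≈(184,215.5) in the top view, as predicted for the centre). Now back to the black pot.

```bash
python3 -m jog '[[-14,10,0,0,0,0],[-32,23,0,0,0,0],[-32,23,0,0,0,0],[-32,23,0,0,0,0],[-32,23,0,0,0,0],[-32,23,0,0,0,0],[-32,23,0,0,0,0],[-32,23,0,0,0,0],[-32,23,0,0,0,0],[-32,23,0,0,0,0],[-32,23,0,0,0,0],[-32,23,0,0,0,0]]'; python3 -m jog '[[-32,23,0,0,0,0],[-32,23,0,0,0,0],[-32,23,0,0,0,0],[-32,23,0,0,0,0],[-17,15,0,0,0,0],[0,0,0,0,0,0],[0,0,0,0,0,0],[0,0,0,0,0,0],[0,0,0,0,0,0]]'
cat > go.py <<'E'
from h import *
import sys
g=[float(a) for a in sys.argv[1:]]; o=bot.get_obs(); p=o["tool_pos"]; y=o["tcp_rot"][2]; d=np.array(g[:2])-p[:2]
print("dx %.1f dy %.1f dz %.1f"%(d@[np.cos(y),np.sin(y)],d@[np.sin(y),-np.cos(y)],p[2]-g[2]))
E
python3 go.py 617.9 -289.2 54.4
```

```text
time: 30.45
tool_pos: [582.0, -114.6, 173.5]
tcp_rot: [-3.142, 0.0, 1.135]
contact_force: [0.2, 0.2, 0.7]
grip_width: 91.9
finger_force: 0.0
time: 31.35
tool_pos: [618.1, -287.5, 173.8]
tcp_rot: [-3.142, -0.0, 1.136]
contact_force: [-0.4, -0.7, 0.2]
grip_width: 91.5
finger_force: 0.0
dx -1.6 dy 0.6 dz 119.4
```

Descend and grip, then lift and carry back to the recorded black pose (542.2, 32.9).

```bash
python3 -m jog '[[-1.6,0.6,15,0,0,0],[0,0,25,0,0,0],[0,0,25,0,0,0],[0,0,25,0,0,0],[0,0,18,0,0,0],[0,0,8,0,0,0],[0,0,3.4,0,0,0],[0,0,0,0,0,0],[0,0,0,0,0,0]]'; python3 -m jog '[[0,0,0,0,0,0],[0,0,0,0,0,0],[0,0,0,0,0,0],[0,0,0,0,0,0],[0,0,0,0,0,0],[0,0,0,0,0,0],[0,0,0,0,0,0],[0,0,0,0,0,0]]' 50; python3 go.py 542.2 32.9 52.3
```

```text
time: 32.25
tool_pos: [618.7, -290.5, 55.4]
tcp_rot: [3.139, 0.0, 1.134]
contact_force: [0.8, 0.4, -0.1]
grip_width: 91.7
finger_force: 0.0
time: 33.05
tool_pos: [618.0, -290.3, 54.2]
tcp_rot: [-3.141, 0.0, 1.134]
contact_force: [-2.1, 0.1, 1.2]
grip_width: 57.5
finger_force: 30.0
dx 260.8 dy -205.4 dz 1.9
```

```bash
python3 -m jog '[[0,0,-8,0,0,0],[0,0,-20,0,0,0],[0,0,-26,0,0,0],[0,0,-26,0,0,0],[10,-8,0,0,0,0],[28,-22,0,0,0,0],[28,-22,0,0,0,0],[28,-22,0,0,0,0],[28,-22,0,0,0,0],[28,-22,0,0,0,0],[28,-22,0,0,0,0],[28,-22,0,0,0,0]]'; python3 -m jog '[[28,-22,0,0,0,0],[18,-14.6,0,0,0,0],[8,-6.8,0,0,0,0],[0,0,0,0,0,0],[0,0,0,0,0,0],[0,0,0,0,0,0]]';  python3 go.py 542.2 32.9 52.3
```

```text
time: 34.25
tool_pos: [556.5, -32.8, 132.7]
tcp_rot: [-3.139, 0.0, 1.134]
contact_force: [0.8, 0.7, -2.0]
grip_width: 57.6
finger_force: 30.0
time: 34.85
tool_pos: [542.2, 31.0, 133.8]
tcp_rot: [3.141, 0.0, 1.132]
contact_force: [0.1, 0.5, -3.0]
grip_width: 57.5
finger_force: 30.0
dx 1.7 dy -0.8 dz 81.5
```

```bash
python3 -m jog '[[0.7,-0.5,10,0,0,0],[0,0,22,0,0,0],[0,0,22,0,0,0],[0,0,14,0,0,0],[0,0,7,0,0,0],[0,0,3,0,0,0],[0,0,1.5,0,0,0],[0,0,0,0,0,0],[0,0,0,0,0,0]]'; python3 go.py 542.2 32.9 52.3
```

```text
time: 35.75
tool_pos: [542.3, 33.0, 55.2]
tcp_rot: [3.14, -0.0, 1.134]
contact_force: [-0.0, -0.5, -3.2]
grip_width: 57.6
finger_force: 30.0
dx -0.1 dy -0.0 dz 2.9
```

```bash
python3 -m jog '[[0,0,1,0,0,0],[0,0,1,0,0,0],[0,0,0.7,0,0,0],[0,0,0,0,0,0],[0,0,0,0,0,0]]';  python3 -m jog '[[0,0,0,0,0,0],[0,0,0,0,0,0],[0,0,0,0,0,0],[0,0,0,0,0,0],[0,0,-10,0,0,0],[0,0,-25,0,0,0],[0,0,-30,0,0,0],[0,0,-30,0,0,0],[0,0,-25,0,0,0],[-15,4,0,0,0,0],[-36,9.7,0,0,0,0],[-36,9.7,0,0,0,0]]' 100; python3 -m jog '[[-36,9.7,0,0,0,0],[-36,9.7,0,0,0,0],[-36,9.7,0,0,0,0],[-36,9.7,0,0,0,0],[-36,9.7,0,0,0,0],[-36,9.7,0,0,0,0],[-36,9.7,0,0,0,0],[-25,6.7,0,0,0,0],[-13,3.1,0,0,0,0],[0,0,0,0,0,0],[0,0,0,0,0,0],[0,0,0,0,0,0]]'; python3 go.py 474.3 -351.3 54.2
```

```text
time: 36.25
tool_pos: [541.9, 33.0, 52.2]
tcp_rot: [3.141, -0.0, 1.134]
contact_force: [-1.2, 0.6, -0.1]
grip_width: 57.4
finger_force: 30.0
time: 37.45
tool_pos: [525.6, -56.6, 172.0]
tcp_rot: [3.141, 0.0, 1.136]
contact_force: [0.7, -0.3, 1.1]
grip_width: 91.8
finger_force: 0.0
time: 38.65
tool_pos: [474.1, -349.9, 171.9]
tcp_rot: [-3.141, -0.0, 1.135]
contact_force: [-0.6, -0.1, -1.1]
grip_width: 91.8
finger_force: 0.0
dx -1.2 dy 0.8 dz 117.7
```

```bash
python3 -m jog '[[-1,0.4,15,0,0,0],[0,0,25,0,0,0],[0,0,25,0,0,0],[0,0,25,0,0,0],[0,0,16,0,0,0],[0,0,8,0,0,0],[0,0,3.5,0,0,0],[0,0,0,0,0,0],[0,0,0,0,0,0]]'; python3 -m jog '[[0,0,0,0,0,0],[0,0,0,0,0,0],[0,0,0,0,0,0],[0,0,0,0,0,0],[0,0,0,0,0,0],[0,0,0,0,0,0],[0,0,0,0,0,0],[0,0,0,0,0,0]]' 50; python3 go.py 486.8 -92.1 52.2
```

```text
time: 39.55
tool_pos: [474.3, -352.6, 55.4]
tcp_rot: [3.14, 0.001, 1.134]
contact_force: [-0.5, -0.3, -0.5]
grip_width: 91.7
finger_force: 0.0
time: 40.35
tool_pos: [473.7, -352.4, 54.5]
tcp_rot: [-3.142, 0.0, 1.134]
contact_force: [-1.1, 0.2, 1.5]
grip_width: 57.4
finger_force: 30.0
dx 241.4 dy -98.3 dz 2.3
```

```bash
python3 -m jog '[[0,0,-8,0,0,0],[0,0,-20,0,0,0],[0,0,-26,0,0,0],[0,0,-26,0,0,0],[12,-5,0,0,0,0],[30,-12,0,0,0,0],[30,-12,0,0,0,0],[30,-12,0,0,0,0],[30,-12,0,0,0,0],[30,-12,0,0,0,0],[30,-12,0,0,0,0],[28,-12,0,0,0,0]]'; python3 -m jog '[[14,-6,0,0,0,0],[6.2,-3.3,0,0,0,0],[0,0,0,0,0,0],[0,0,0,0,0,0],[0,0,10,0,0,0],[0,0,22,0,0,0],[0,0,22,0,0,0],[0,0,14,0,0,0],[0,0,7,0,0,0],[0,0,3,0,0,0],[0,0,0,0,0,0],[0,0,0,0,0,0]]'; python3 go.py 486.8 -92.1 52.2
```

```text
time: 41.55
tool_pos: [485.0, -112.8, 133.0]
tcp_rot: [-3.139, -0.0, 1.134]
contact_force: [0.0, -0.3, -3.0]
grip_width: 57.9
finger_force: 30.0
time: 42.75
tool_pos: [486.9, -93.5, 57.0]
tcp_rot: [3.14, 0.0, 1.134]
contact_force: [-0.4, -0.1, -3.4]
grip_width: 57.7
finger_force: 30.0
dx 1.3 dy -0.7 dz 4.8
```

Lower 4.6 mm, release, retreat up and away, and compare with the first pictures.

```bash
python3 -m jog '[[0,0,2,0,0,0],[0,0,1,0,0,0],[0,0,1,0,0,0],[0,0,0.6,0,0,0],[0,0,0,0,0,0],[0,0,0,0,0,0]]';  python3 -m jog '[[0,0,0,0,0,0],[0,0,0,0,0,0],[0,0,0,0,0,0],[0,0,0,0,0,0],[0,0,-10,0,0,0],[0,0,-25,0,0,0],[0,0,-30,0,0,0],[0,0,-35,0,0,0],[0,0,-35,0,0,0],[0,0,-25,0,0,0],[0,0,-10,0,0,0],[0,0,0,0,0,0]]' 100; python3 -m jog '[[-15,5,0,0,0,0],[-36,12,0,0,0,0],[-36,12,0,0,0,0],[-36,12,0,0,0,0],[-36,12,0,0,0,0],[-36,12,0,0,0,0],[-36,12,0,0,0,0],[-36,12,0,0,0,0],[-20,5,0,0,0,0],[0,0,0,0,0,0],[0,0,0,0,0,0]]'
python3 - <<'E'
from h import *
out=np.zeros((560,780,3),np.uint8)
for i,(n,(x,y)) in enumerate((("top",(280,170)),("scene",(255,150)))):
    s,w=shot(n); a=cv2.imread(f"pics/{n}0.png")[:,:,::-1]
    for j,q in enumerate((a,w)): out[i*280:(i+1)*280,j*390:(j+1)*390]=cv2.resize(np.ascontiguousarray(q[y:y+93,x:x+130] if n=="top" else q[y+20:y+113,x-10:x+120]),(390,280))
    for t in("clay_pot_center","black_pot_center","seed_tin_center"):
        r=bot.outline_of(t,n)[:1]
        for d in r: print(n,t,d["p"],np.round(d["pixel"]),cv2.boundingRect(d["mask"].astype('uint8')))
cv2.imwrite("pics/f.png",out[:,:,::-1])
E
```

```text
time: 43.35
tool_pos: [486.5, -93.2, 52.4]
tcp_rot: [3.141, -0.0, 1.134]
contact_force: [-2.4, 0.9, 5.7]
grip_width: 57.8
finger_force: 30.0
time: 44.55
tool_pos: [486.9, -93.3, 223.1]
tcp_rot: [3.139, -0.0, 1.134]
contact_force: [-0.8, 0.6, 0.2]
grip_width: 91.8
finger_force: 0.0
time: 45.65
tool_pos: [449.5, -392.4, 219.9]
tcp_rot: [-3.138, -0.002, 1.133]
contact_force: [-0.5, 1.3, 0.5]
grip_width: 91.9
finger_force: 0.0
top clay_pot_center 0.58 [358. 216.] (343, 203, 27, 27)
top black_pot_center 0.73 [304. 196.] (291, 181, 26, 28)
top seed_tin_center 0.62 [185. 214.] (173, 205, 29, 22)
scene clay_pot_center 0.64 [278. 226.] (264, 203, 30, 46)
scene black_pot_center 0.92 [327. 202.] (315, 179, 28, 48)
scene seed_tin_center 0.57 [378. 132.] (370, 118, 21, 30)
```

View pics/f.png

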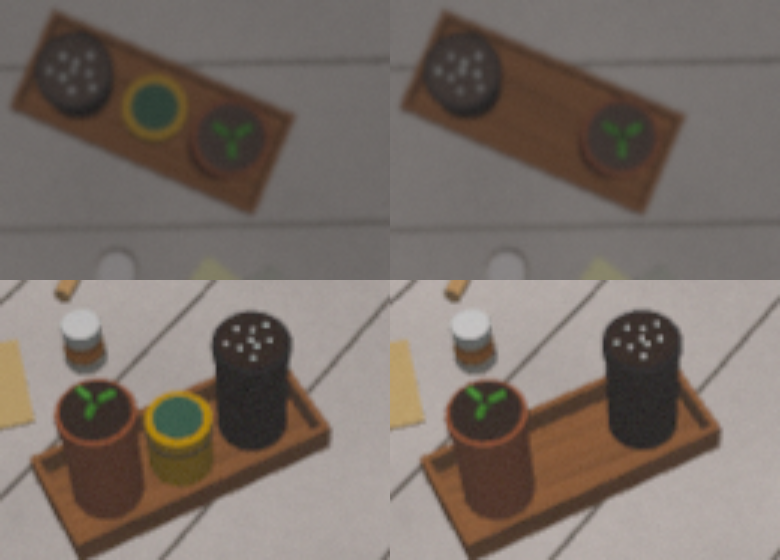

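Before (left) and after (right) match within about a pixel: both pots are upright in their places, and the tin is in the saucer.

```bash
python3 -c "
from plant import bot
print(bot.close_job())"
```

```text
the job is handed in; nothing more can be done
None
```

The job is handed in at about 46 s of robot time: in the last pictures the tin stands in the middle of the saucer and both pots are upright in the trough, within about a pixel (roughly 3 mm) of where they started; no verdict was returned.

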